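# Turn the fastener carousel to the hex bolts

## Robot

A 6-joint arm with a two-finger parallel gripper is mounted at the origin on the work surface. World frame = base frame: x ahead of the robot, y to its left, z up, the work surface at z = 0. Lengths are in m, angles in rad, forces in N, time in s.
With the tool pointing down it reaches from about 0.4 to 0.825 m from the base axis. Payload 7 kg.
Tool frame: the origin (TCP) lies at the very end of the fingers, on their centre line; the grasp point (between the pads) lies arm.hold_point_z behind it (arm.hold_point_z is the distance from the TCP to the grasp point, in m); z points along the fingers, y is the line along which they close (so a half turn about z gives the same grasp; the last joint's range is limited). The gripper opens to 88 mm and grips with 3 to 60 N. Pads are 19 mm wide; open, the fingers measure 130 mm over their backs; the gripper's body (78 mm by 193 mm) begins 47 mm behind the grasp point.
Start: joints at [1.471, 0.359, 0.012, 0, -1.224, -0.288], TCP at [0.255, 0.625, 0.227] pointing down, gripper open.
Joint ranges: [-3.07, 3.07], [-1.43, 2.12], [-1.02, 1.25], [-3.03, 1.67], [-3.05, -0], [-3.03, 3.03]. Speed limits (rad/s): [2.39, 2.39, 3.01, 3.14, 3.14, 3.14].

## Interface

Orientations are given as [roll, pitch, yaw] about the fixed x, y, z axes, in that order (R = Rz(yaw) Ry(pitch) Rx(roll)).
In Python, from station import arm, cams, ticket gives the robot as it stands (arm), with the cameras (cams) and the job (ticket).
- The arm moves only by the tool nudge_tcp, called after "Request:" by a JSON object that holds its "op" and its "data". Schema: {"type":"object","properties":{"segments":{"type":"array","items":{"type":"array","items":{"type":"array","items":{"type":"number"},"minItems":5,"maxItems":5},"minItems":1,"maxItems":20},"minItems":1,"maxItems":1},"force":{"type":"number"},"only":{"type":"string"},"quiet":{"type":"boolean"},"lines":{"type":"string"}},"required":["segments"],"additionalProperties":false}. segments is a list that holds a single list of rows (three levels of brackets), with 1 to 20 rows, each of 5 numbers: the finger opening in m, then dx, dy, dz in fractions of the full range, 1 being 1000 mm, then a turn about the tool's z in parts of the range, where 1.0 means 2 rad; each row is the pose to reach, as a shift and turn from the pose commanded when the call began, along the tool's axes at that moment; what a row does not reach only later rows make up. A row lasts 1/12 s, in which the tool goes at most 0.0417 m and 0.125 rad, less where a joint would pass 70% of its speed; a pose out of reach is approached as far as the arm can. The fingers move at their own pace and stop on an object; force is the grip in N (left out, the last holds). Time passes only in rows, so rows that do not move let the fingers close. The tool returns the time, the measured TCP pose, the force, the opening and the grip force at its end. only (a regular expression) keeps the lines of the reply that match it, lines (a string "A,B") keeps lines A to B, and quiet returns only ok. A shift or turn number past 1, either way, is cut back to 1. Input that does not fit is refused with a message, and nothing moves.
- arm.get_state(): the state, without advancing time (a new reading comes with each control period).
- cams.grab_frame(name): name is "scene" or "side" or "wrist"; returns the picture (400x640x3 uint8, red, green, blue); there is no depth.
- cams.camera_params(name): a dict with "fx", "fy", "cx", "cy" (pixels), "T" (4x4, takes a point from camera to world coordinates); the wrist camera has in their place "hand_eye" (4x4, takes a point from camera to tool coordinates, whose origin is the TCP and whose axes are the flange's). Camera axes: x right, y down, z forward; pixel columns grow to the right and rows downward; lengths in m; the calibration is good to about 2 mm. A picture is of the moment at which its call begins: read the wrist's pose just before it. camera_params takes no time and is no camera call.
- ticket.job_done(): hands the job in; it is judged then, once.
The state is a dict: "t": time; "q": joint angles; "qd": joint speeds; "joint_efforts": joint torques, N m; "eef_pos": TCP position; "ee_rot": TCP orientation; "force": force on the tool from outside, world axes, zero at the start; "moment": the same for the moment, N m; "width": finger opening in m; "gripper_force": force on a finger pad.
Only numpy, scipy, OpenCV 4.12 (cv2) and the standard library are available. Lean on these libraries where they do the work, as an engineer would, in place of code of your own. Each camera call takes 0.05 s, during which the arm holds its last target. There are 200 camera calls.

## Task

Turn the clear cover of the round fastener carousel until its pour hole stands squarely over the compartment with the hex bolts, then let go of it. Leave the glue bottle standing where it is.

Things in the scene. Friction and masses are not known exactly. Their poses are not given: they have to be found in the camera images.
- cover_bar (a point): Centre of the top face of the aluminium grip bar (62 mm long, 16 wide, 30 tall) on the clear round cover, 97.5 mm above the bench, on the vertical axis the cover turns about. x points along the bar to the pour hole, z up. The cover (210 mm across, top 67 mm above the bench) turns 108 degrees or more either way from its start, takes about 0.12 N m, stays where left. The bar is its highest part.
- pour_hole (a point): Centre of the only hole in the cover, at the top of its raised aluminium collar, 75 mm above the bench and 72 mm from the cover's axis; x points outward. Hole 38 mm wide, collar 46 mm outside, 8 mm high. It starts over an empty one of the nine equal wedge compartments (40 degrees each) of the round black tray, which is fixed on a 250 mm square plywood board screwed to the bench.
- bolts: Three steel hex bolts, 10 mm thick, 47 mm long, in one compartment, seen through the cover; they stay there. Origin: centre of that compartment on the tray's floor, 28 mm above the bench, 72 mm from the cover's axis. It lies 30 to 90 degrees to either side of where the pour hole starts (one grasp of the bar is enough). Nuts, flat washers and angle brackets lie in three others; the rest are empty.
- glue: White plastic glue bottle with black cap, 60 mm across, 150 mm tall, standing on the bench to the right of the carousel (towards -y), at least 0.2 m from the cover's axis. Origin at the centre of its underside, z up. Not part of the work.

How it is judged:
By the outcome, as a careful person would: the job done as asked, in the order asked, and still so for the second after the job is handed in, with the robot touching nothing.
It also fails if it takes over 32 s, if anything falls off the work surface, if the arm or the gripper's body presses on something with over 40 N, if the wrist force passes 120 N, or if a joint passes its speed limit or range.

## Working session

There is one attempt and no reset: what is moved stays moved. The work goes in short steps, Python scripts to look and compute and a tool call to move; the robot and the scene stay as the last step left them, time stands still between calls to the robot, and variables do not carry over. Pictures are saved under pics/ and viewed, at most 10 in all, crops included, and the job is handed in when it is done.

```bash
ls; mkdir -p pics; python3 - <<'E'
from station import arm, cams, ticket
import cv2
s=arm.get_state();print(s['t'],s['eef_pos'],s['ee_rot'],arm.hold_point_z)
for n in ("scene","side"):
    cv2.imwrite(f"pics/{n}0.png",cams.grab_frame(n)[:,:,::-1])
    p=cams.camera_params(n);print(n,p)
print(cams.camera_params("wrist"))
E
```

```text
pics
station.py
0.0 [0.25508858 0.62440659 0.22562413] [ 3.13992510e+00 -1.50658153e-04 -3.87929173e-01] 0.0188
scene {'fx': 477.97583249898815, 'fy': 477.97583249898815, 'cx': 323.55313062113765, 'cy': 201.1481107387697, 'T': array([[ 0.20589537,  0.71742024, -0.66551882,  1.2712863 ],
       [ 0.97857288, -0.14991167,  0.14114396, -0.29203769],
       [ 0.0014905 , -0.68031955, -0.7329141 ,  0.89195157],
       [ 0.        ,  0.        ,  0.        ,  1.        ]])}
side {'fx': 387.94525052022965, 'fy': 387.94525052022965, 'cx': 320.4207917899894, 'cy': 198.96432451554506, 'T': array([[-0.86040333, -0.3967174 ,  0.3198772 ,  0.31317327],
       [-0.50959629,  0.66458532, -0.54647779,  0.3016436 ],
       [ 0.00421156, -0.63319954, -0.77397714,  0.67606177],
       [ 0.        ,  0.        ,  0.        ,  1.        ]])}
{'fx': 300.037936568528, 'fy': 300.037936568528, 'cx': 317.4659013412397, 'cy': 199.66111931696952, 'hand_eye': array([[-6.76828186e-04, -9.58091064e-01, -2.86463010e-01,
         7.78148235e-02],
       [ 9.99999668e-01, -5.18393991e-04, -6.28909510e-04,
         3.45476391e-04],
       [ 4.54051879e-04, -2.86463340e-01,  9.58091096e-01,
        -1.58519915e-01],
       [ 0.00000000e+00,  0.00000000e+00,  0.00000000e+00,
         1.00000000e+00]])}
```

View pics/scene0.png

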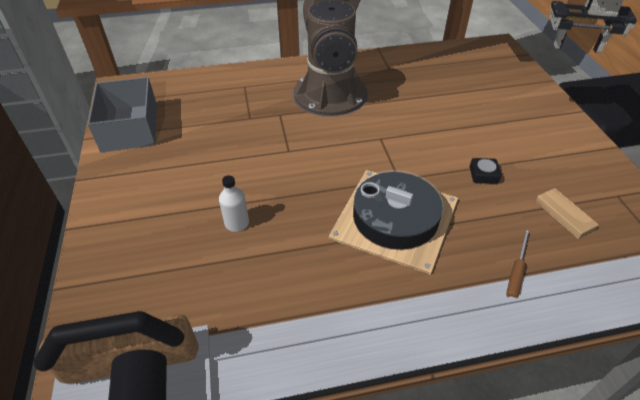

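View pics/side0.png

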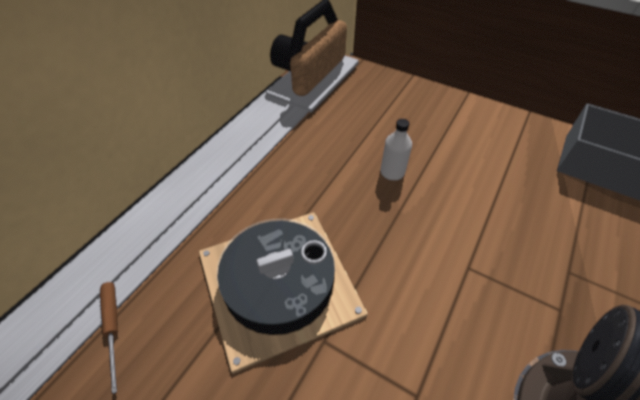

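Scene: carousel at about (398,208), with the bar at (398,196), the hole at (370,190) and the bottle at (234,205). Side: bar at (275,262), hole at (314,251), and part clusters around (270,240), (295,243), (315,284) and (296,303). I'll enlarge both to tell the parts apart.

```bash
python3 - <<'E'
import cv2,numpy as np
a=cv2.imread("pics/side0.png")[210:340,195:375]
b=cv2.imread("pics/scene0.png")[160:270,330:460]
a=cv2.resize(a,None,fx=4.4,fy=4.4,interpolation=3)
b=cv2.resize(b,None,fx=5,fy=5,interpolation=3)
cv2.imwrite("pics/c1.png",a);cv2.imwrite("pics/c2.png",b)
E
```

```text
(no output)
```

View pics/c1.png

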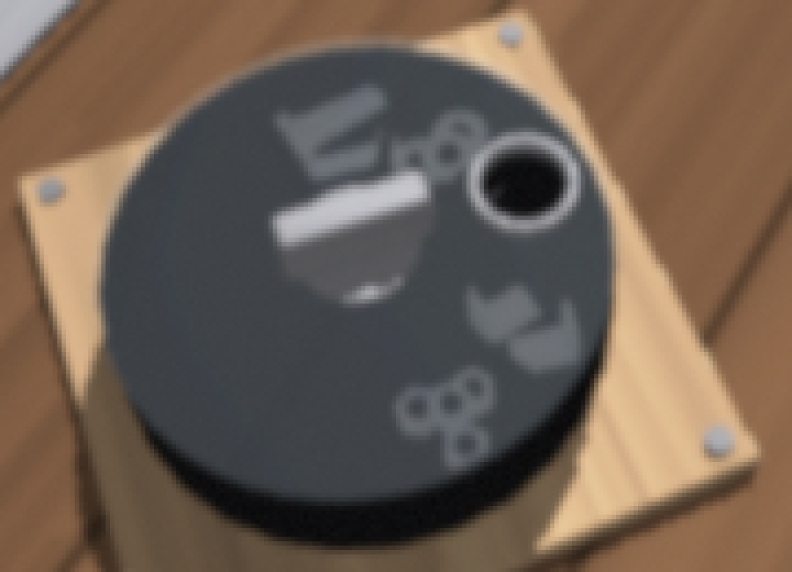

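View pics/c2.png

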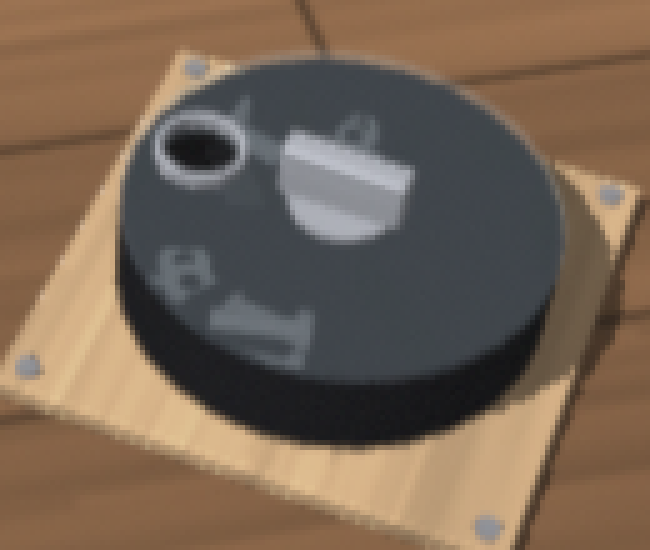

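The long headed pieces are the bolts: side crop about (335,130), scene crop about (265,335). The other clusters are rings (nuts and washers) and L-shaped brackets. Next I'll compute their positions.

```bash
cat > h.py <<'E'
import numpy as np
from station import arm, cams, ticket
def ray(n,uv,z,T=None):
    p=cams.camera_params(n);T=p['T'] if T is None else T
    d=T[:3,:3]@[(uv[0]-p['cx'])/p['fx'],(uv[1]-p['cy'])/p['fy'],1]
    return T[:3,3]+d*(z-T[2,3])/d[2]
E
python3 - <<'E'
from h import *
S=lambda u,v:(195+(u+.5)/4.4-.5,210+(v+.5)/4.4-.5)
C=lambda u,v:(330+(u+.5)/5-.5,160+(v+.5)/5-.5)
D={'side':(S,dict(bar=(351,208,.0975),e1=(275,228,.0975),e2=(429,187,.0975),hole=(524,182,.075),bolts=(335,132,.035),nuts=(445,145,.032),br=(530,330,.032),wash=(447,412,.03),coverL=(102,270,.067),coverR=(613,270,.067))),
'scene':(C,dict(bar=(347,158,.0975),hole=(201,148,.075),bolts=(268,333,.035),nuts=(185,275,.032),coverL=(122,205,.067),coverR=(562,225,.067)))}
for n,(f,d) in D.items():
    B=None
    for k,(u,v,z) in d.items():
        P=ray(n,f(u,v),z)
        if B is None:B=P
        w=P-B;print(n,k,P.round(4),'r',np.hypot(*w[:2]).round(4),'ang',np.degrees(np.arctan2(w[1],w[0])).round(1))
print('glue',ray('scene',(235,228),0))
E
```

```text
side bar [0.5547 0.0441 0.0975] r 0.0 ang 0.0
side e1 [0.5748 0.0665 0.0975] r 0.0301 ang 48.0
side e2 [0.5338 0.0206 0.0975] r 0.0315 ang -131.6
side hole [ 0.5102 -0.0122  0.075 ] r 0.0718 ang -128.3
side bolts [ 0.6093 -0.0122  0.035 ] r 0.0785 ang -45.8
side nuts [ 0.5646 -0.0331  0.032 ] r 0.0779 ang -82.7
side br [0.4853 0.0249 0.032 ] r 0.072 ang -164.5
side wash [0.4958 0.0718 0.03  ] r 0.0651 ang 154.9
side coverL [0.6365 0.1049 0.067 ] r 0.1019 ang 36.6
side coverR [4.609e-01 4.000e-04 6.700e-02] r 0.1034 ang -155.0
scene bar [0.5549 0.0383 0.0975] r 0.0 ang 0.0
scene hole [ 0.514  -0.0186  0.075 ] r 0.07 ang -125.7
scene bolts [ 0.5996 -0.0072  0.035 ] r 0.0638 ang -45.4
scene nuts [ 0.5545 -0.0346  0.032 ] r 0.0729 ang -90.3
scene coverL [ 0.5352 -0.0625  0.067 ] r 0.1027 ang -101.1
scene coverR [0.5897 0.1359 0.067 ] r 0.1037 ang 70.4
glue [ 5.04267142e-01 -3.48203188e-01  1.11022302e-16]
```

Axis is near (0.555, 0.041), with the bar and hole at about -128° and the bolts at about -46°, which means roughly +81° of turn. The wrist stays in range if the tool yaw runs from -128° to -47°. I'll move above it, already aligned with the bar, and measure from there.

The manual's scale: turns go in shares of 2 rad. Converting my numbers, 1.855 rad is 0.9275.

Request:
{"op": "nudge_tcp", "data": {"segments": [[[0.088,0.498,0.426,0,0.9275],[0.088,0.498,0.426,0,0.9275],[0.088,0.498,0.426,0,0.9275],[0.088,0.498,0.426,0,0.9275],[0.088,0.498,0.426,0,0.9275],[0.088,0.498,0.426,0,0.9275],[0.088,0.498,0.426,0,0.9275],[0.088,0.498,0.426,0,0.9275],[0.088,0.498,0.426,0,0.9275],[0.088,0.498,0.426,0,0.9275],[0.088,0.498,0.426,0,0.9275],[0.088,0.498,0.426,0,0.9275],[0.088,0.498,0.426,0,0.9275],[0.088,0.498,0.426,0,0.9275],[0.088,0.498,0.426,0,0.9275],[0.088,0.498,0.426,0,0.9275],[0.088,0.498,0.426,0,0.9275],[0.088,0.498,0.426,0,0.9275],[0.088,0.498,0.426,0,0.9275],[0.088,0.498,0.426,0,0.9275]]]}}

```text
t: 1.77
eef_pos: [0.5548, 0.0428, 0.2265]
ee_rot: [3.141, -0.0, -2.242]
force: [0.4, 0.1, 0.2]
width: 0.0874
gripper_force: 0.0
```

```bash
python3 - <<'E'
from h import *
import cv2
s=arm.get_state();print(s['t'],s['eef_pos'],s['ee_rot'],s['q'],abs(s['qd']).max())
np.savez("w1.npz",p=s['eef_pos'],r=s['ee_rot'])
cv2.imwrite("pics/w1.png",cams.grab_frame("wrist")[:,:,::-1])
E
```

```text
1.7667 [0.55478329 0.04283289 0.22645893] [ 3.14131593e+00 -1.20026616e-04 -2.24191564e+00] [ 4.28828198e-01  1.64597605e-01 -2.52320430e-01 -2.10141811e-04
 -1.15411080e+00 -1.09986246e+00] 0.01191810131507349
```

View pics/w1.png

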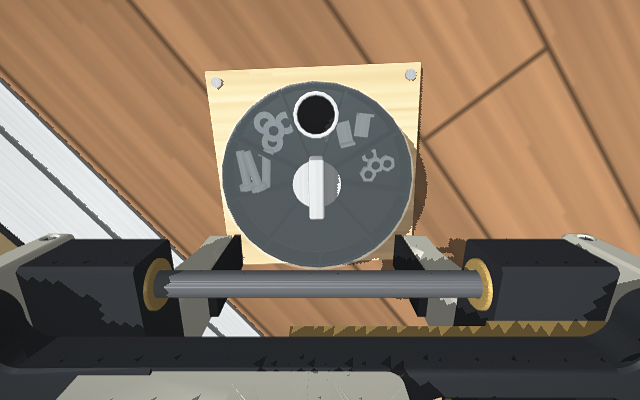

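The wrist view shows the bar at (316,187), the hole at (316,115) and the bolts at (254,172). The dividers are faint, so I'll enhance the crop.

```bash
python3 - <<'E'
import cv2
a=cv2.imread("pics/w1.png")[75:275,215:420]
g=cv2.createCLAHE(4,(4,4)).apply(cv2.cvtColor(a,6))
cv2.imwrite("pics/c3.png",cv2.resize(g,None,fx=2.9,fy=2.9,interpolation=2))
E
```

```text
(no output)
```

View pics/c3.png

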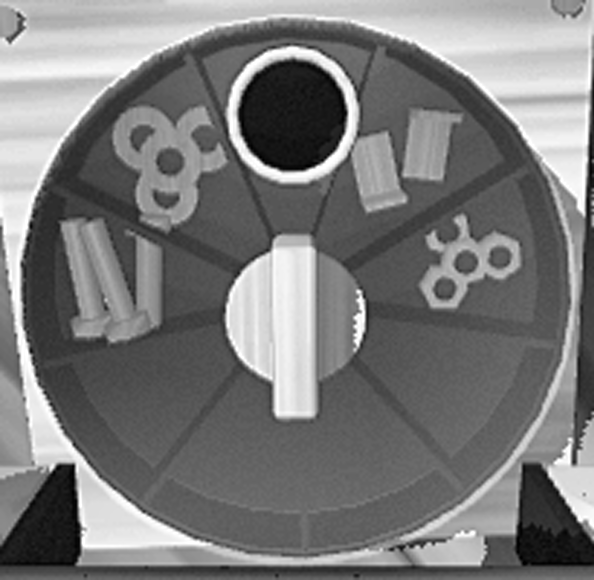

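```bash
python3 - <<'E'
from h import *
from scipy.spatial.transform import Rotation as Ro
w=np.load("w1.npz");T=np.eye(4);T[:3,:3]=Ro.from_euler('xyz',w['r']).as_matrix();T[:3,3]=w['p']
T=T@cams.camera_params('wrist')['hand_eye']
P=lambda u,v,z:ray('wrist',(215+(u+.5)/2.9-.5,75+(v+.5)/2.9-.5),z,T)
ang=lambda a,b:np.degrees(np.arctan2(*(a-b)[1::-1]))
L=dict(A=(193,55,268,232),B=(380,50,315,235),C=(52,187,235,265),D=(45,365,222,325),E=(150,497,238,372),G=(457,485,357,370),H=(550,343,370,322),I=(527,170,345,268))
k=dict(C=20,D=-20+40,A=0,B=0)
for n,(a,b,c,d) in L.items(): print(n,ang(P(a,b,.055),P(c,d,.055)).round(1))
t=P(295,240,.0975);b=P(295,414,.0975);c=(t+b)/2
print('bar',t,b,np.linalg.norm(t-b),ang(t,b),'ctr',c)
h=P(293,114,.075);print('hole',h,np.hypot(*(h-c)[:2]),ang(h,c))
E
```

```text
A -106.0
B -147.6
C -62.0
D -25.5
E 16.8
G 91.9
H 134.7
I 170.3
bar [0.53467131 0.0153476  0.0975    ] [0.57280228 0.0631997  0.0975    ] 0.06118654589181941 -128.54960549040072 ctr [0.55373679 0.03927365 0.0975    ]
hole [ 0.51044333 -0.01625885  0.075     ] 0.07041435901771392 -127.94018815539312
```

The dividers agree on a compartment centre of about -45.9°, and the hole is at -128.3°, so the turn is about +82°. Descend and grasp.

Request:
{"op": "nudge_tcp", "data": {"segments": [[[0.088,0.002,-0.001,0.04,0],[0.088,0.002,-0.001,0.08,0],[0.088,0.002,-0.001,0.11,0],[0.088,0.002,-0.001,0.13,0],[0.088,0.002,-0.001,0.142,0],[0.088,0.002,-0.001,0.15,0],[0.088,0.002,-0.001,0.15,0],[0.088,0.002,-0.001,0.15,0]]], "force": 15}}

```text
t: 2.48
eef_pos: [0.5549, 0.0407, 0.077]
ee_rot: [-3.141, 0.0, -2.241]
force: [-0.6, -0.1, -0.1]
width: 0.0871
gripper_force: 0.0
```

Request:
{"op": "nudge_tcp", "data": {"segments": [[[0.0,0,0,0,0],[0.0,0,0,0,0],[0.0,0,0,0,0],[0.0,0,0,0,0],[0.0,0,0,0,0],[0.0,0,0,0,0],[0.0,0,0,0,0],[0.0,0,0,0,0],[0.0,0,0,0,0],[0.0,0,0,0,0]]], "force": 15}}

```text
t: 3.32
eef_pos: [0.5547, 0.04, 0.0765]
ee_rot: [3.142, -0.0, -2.243]
force: [-0.6, 0.3, -0.7]
width: 0.0265
gripper_force: 0.0
```

Request:
{"op": "nudge_tcp", "data": {"segments": [[[0.0,0,0,0,0],[0.0,0,0,0,0],[0.0,0,0,0,0],[0.0,0,0,0,0],[0.0,0,0,0,0],[0.0,0,0,0,0]]], "force": 40}}

```text
t: 3.82
eef_pos: [0.5543, 0.0402, 0.0765]
ee_rot: [3.141, -0.0, -2.243]
force: [-3.9, 3.7, 3.0]
width: 0.0159
gripper_force: 40.0
```

Gripped at 15.9 mm with little side load. Turn by +82° in world, which is -1.43 rad about tool z.

Scaled: -1.43 rad is -0.715.

Request:
{"op": "nudge_tcp", "data": {"segments": [[[0,0,0,0,-0.025],[0,0,0,0,-0.065],[0,0,0,0,-0.11],[0,0,0,0,-0.155],[0,0,0,0,-0.2],[0,0,0,0,-0.245],[0,0,0,0,-0.29],[0,0,0,0,-0.335],[0,0,0,0,-0.38],[0,0,0,0,-0.425],[0,0,0,0,-0.47],[0,0,0,0,-0.515],[0,0,0,0,-0.56],[0,0,0,0,-0.605],[0,0,0,0,-0.65],[0,0,0,0,-0.69],[0,0,0,0,-0.715],[0,0,0,0,-0.715],[0,0,0,0,-0.715],[0,0,0,0,-0.715]]]}}

```text
t: 5.48
eef_pos: [0.5561, 0.0403, 0.0765]
ee_rot: [-3.14, -0.001, -0.814]
force: [5.1, 2.0, -6.4]
width: 0.0157
gripper_force: 40.0
```

Request:
{"op": "nudge_tcp", "data": {"segments": [[[0.088,0,0,0,0],[0.088,0,0,0,0],[0.088,0,0,0,0],[0.088,0,0,0,0],[0.088,0,0,0,0],[0.088,0,0,0,0],[0.088,0,0,-0.03,0],[0.088,0,0,-0.07,0],[0.088,0,0,-0.11,0],[0.088,0,0,-0.14,0],[0.088,0,0,-0.15,0],[0.088,0,0,-0.15,0],[0.088,0,0,-0.15,0],[0.088,0,0,-0.15,0]]]}}

```text
t: 6.65
eef_pos: [0.5539, 0.0398, 0.2252]
ee_rot: [3.14, 0.001, -0.813]
force: [-0.0, -0.5, -0.5]
width: 0.0877
gripper_force: 0.0
```

```bash
python3 - <<'E'
from h import *
import cv2
s=arm.get_state();print(s['t'],s['eef_pos'],s['ee_rot'])
np.savez("w2.npz",p=s['eef_pos'],r=s['ee_rot'])
a=cams.grab_frame("wrist")[:,:,::-1];cv2.imwrite("pics/w2.png",a)
g=cv2.createCLAHE(4,(4,4)).apply(cv2.cvtColor(a[75:275,215:420].copy(),6))
cv2.imwrite("pics/c4.png",cv2.resize(g,None,fx=2.9,fy=2.9,interpolation=2))
E
```

```text
6.65 [0.55386888 0.03979352 0.22520387] [ 3.13991301e+00  1.15750976e-03 -8.13132028e-01]
```

View pics/c4.png

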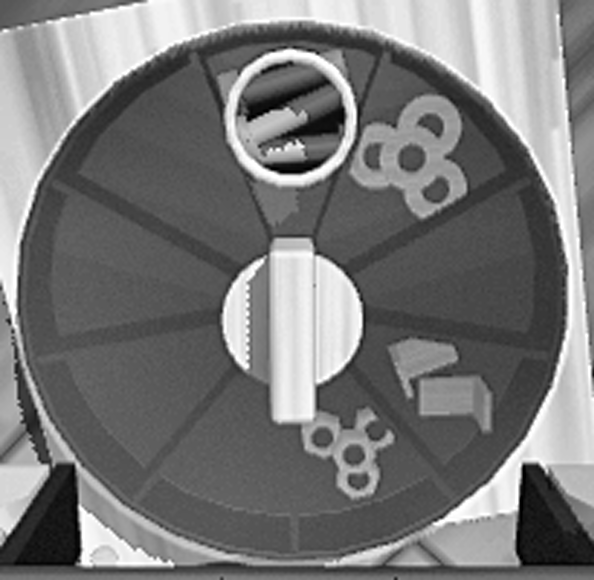

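The hole is at crop (291,117), over the bolts. I'll measure how square it is.

```bash
python3 - <<'E'
from h import *
from scipy.spatial.transform import Rotation as Ro
w=np.load("w2.npz");T=np.eye(4);T[:3,:3]=Ro.from_euler('xyz',w['r']).as_matrix();T[:3,3]=w['p']
T=T@cams.camera_params('wrist')['hand_eye']
P=lambda u,v,z:ray('wrist',(215+(u+.5)/2.9-.5,75+(v+.5)/2.9-.5),z,T)
ang=lambda a,b:np.degrees(np.arctan2(*(a-b)[1::-1]))
L=dict(A=(200,55,272,235,20),B=(382,50,313,235,-20),C=(55,180,230,260,60),D=(40,358,218,322,100),E=(137,497,236,375,140),G=(447,487,350,372,-140),H=(547,355,367,318,-100),I=(530,180,350,265,-60))
v=[]
for n,(a,b,c,d,o) in L.items(): v.append((ang(P(a,b,.055),P(c,d,.055))-o+180)%360-180)
print(np.round(v,1),np.mean(v),np.std(v)/8**.5)
t=P(294,240,.0975);b=P(293,418,.0975);c=(t+b)/2
print('bar',ang(t,b),c);h=P(291,117,.075);print('hole',h,np.hypot(*(h-c)[:2]),ang(h,c))
E
```

```text
[-45.3 -46.8 -41.6 -44.9 -45.1 -47.2 -48.5 -51. ] -46.30423688648976 0.9185898536247741
bar -47.02666992740682 [0.55693085 0.03847844 0.0975    ]
hole [ 0.60549075 -0.01171928  0.075     ] 0.0698417808854767 -45.95011742021633
```

The hole and bar sit at about -46.5° and the compartment at about -46.1°, so it is square within measurement error. The gripper is clear of everything.

```bash
python3 -c "
from station import arm, cams, ticket
print(ticket.job_done())"
```

```text
the job is handed in; nothing more can be done
None
```

I turned the cover about 82°, so the pour hole now stands over the hex-bolt compartment (within about 1° by the wrist camera), let go of it, left the glue bottle untouched, and handed the job in at about 6.7 s.

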